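Set the iris damper to the red mark

TASK

Set the iris damper on the bench: push its upright orange lever post round with the fingertips or the side of the fingers, without taking it between the fingers, until the white line on the black ring points at the red mark, then come away and leave it there. Do not shove or lift the damper or move the red mark, and leave the tin, the bearing and the bush where they are.

Things in the scene. Friction and masses are not known exactly. Their poses are not given: they have to be found in the camera images.
- damper: Iris damper unit, round, grey foot flange 170 mm in diameter and 8 mm thick, 50 mm high without its lever; loose on the bench (about 2.8 kg, so it slides if pushed with some 15 N or more). Origin: centre of its underside; z up. Its scale is centred on its own -x direction. Its upper end is an aluminium face (118 mm outside diameter, 50 mm up) with a black line every 10 degrees; round that runs the black ring (154 mm outside diameter, top 46 mm up).
- damper_ring (a joint): Angle of the black ring with its lever, rad, from -1.1 to 1.1 (stops), about the damper's upright axis, positive counter-clockwise seen from above. At 0 the lever points along the damper's -x; at angle q the lever post stands at (-95 cos q, -95 sin q) mm in the damper's frame. The ring turns stiffly (about 0.22 N m, some 2.5 N at the post), has no spring and stays where it is left. It starts at a negative angle; the red mark is always at a greater angle.
- red_mark (a joint): Angle of the red mark about the same axis, with the same zero and direction as the ring's angle: the line points at the mark when the two angles are equal. It must not be moved.
- lever_post (a point): Centre of the top of the lever post: upright round orange grip, 16 mm in diameter, 95 mm from the damper's axis, from 52 to 100 mm above the bench. Below it a 10 mm steel stem stands on a 14 mm wide arm level with the ring.
- white_line (a point): Inner end of the white line on top of the black ring, in line with the lever, 60 mm from the damper's axis, 46 mm above the bench.
- red_tip (a point): Where the red mark points on the scale, at the same 60 mm radius and 46 mm height as white_line. The mark is a red tab 3 mm thick lying on the aluminium face, 37 to 59 mm from the axis, 7 mm wide, narrowing to 3 mm outward; its top is 53 mm above the bench.
- grease_tin: Round white tin with a blue lid, 65 mm in diameter, 33 mm high, loose beside the damper; origin at the centre of its underside. Leave it alone.
- loose_bearing: Ball bearing lying flat, 42 mm in diameter, 13 mm high, loose beside the damper; origin at the centre of its underside. Leave it alone.
- loose_bush: Light grey flanged bush, 39 mm in diameter, 30 mm high, loose near the end of the lever's arc; origin at the centre of its underside. Leave it alone.

How it is judged:
By the outcome, as a careful person would: the job done as asked, in the order asked, and still so for the second after the job is handed in, with the robot touching nothing.
It also fails if it takes over 40 s, if anything falls off the work surface, if the arm or the gripper's body presses on something with over 40 N, if the wrist force passes 120 N, or if a joint passes its speed limit or range.

ROBOT

A 6-joint arm with a two-finger parallel gripper is mounted at the origin on a cart in front of the work surface, level with it; the furniture and walls round the work are solid. World frame = base frame: x ahead of the robot, y to its left, z up, the work surface at z = 0. Lengths are in m, angles in rad, forces in N, time in s.
With the tool pointing down it reaches from about 0.275 to 0.975 m from the base axis. Payload 8.4 kg.
Tool frame: the origin (TCP) lies midway between the tips of the shut fingers; the grasp point (between the pads) lies 19 mm behind it; z points along the fingers, y is the direction in which the jaws open and shut (so a half turn about z gives the same grasp; the last joint's range is limited). The gripper opens to 92 mm and grips with 3 to 60 N. Pads are 20 mm wide; open, the fingers measure 128 mm over their backs; the gripper's body (75 mm by 189 mm) begins 69 mm behind the grasp point.
Start: joints at [1.341, 0.353, 1.633, -0, 1.155, -0.002], TCP at [0.141, 0.609, 0.215] pointing down, gripper open.
Joint ranges: [-2.63, 2.63], [-0.92, 2.1], [0.06, 2.66], [-1.3, 4.44], [0, 2.69], [-3.02, 3.02]. Speed limits (rad/s): [2.22, 2.22, 2.79, 3.14, 3.14, 3.14].

INTERFACE

Orientations are given as a rotation vector (axis times angle).
In Python, from rig import robot, optics gives the robot as it stands.
- The arm moves only by the tool send_rows, never from a script. Its argument "plan" is a list of rows, each a list of 7 numbers: the turn, a rotation vector about the world's x, y, z in rad, then the shift along the world's x, y, z in cm, then the opening, from -1 (shut) to 1 (fully open), so that 0 is half open. A call has 1 to 20 rows; each row shifts and turns the commanded pose from where the row before left it; what a row does not reach is not made up. A row lasts 1/12 s, in which the tool goes at most 41.7 mm and 7.16 degrees, less where a joint would pass 70% of its speed; a pose out of reach is approached as far as the arm can. A call with a gripper value outside its range is refused whole. The fingers move at their own pace and stop on an object; "force" is the grip in N (left out, the last holds). Time passes only in rows, so rows that do not move let the fingers close. It gives the time, the measured TCP pose, the force and the opening at its end, in the units of the state.
- robot.get_state(): the state, without advancing time (a new reading comes with each control period).
- optics.grab_frame(name): name is "scene" or "side" or "wrist"; returns a dict with "image" (480x640x3 uint8, red, green, blue), "range_z" (480x640 float32, m along the optical axis (not along the pixel's ray), 0 where there is no reading), "K" (3x3 intrinsics, pixels), "R" (3x3) and "t" (3): a world point X has camera coordinates R X + t. Camera axes: x right, y down, z forward; pixel columns grow to the right and rows downward; lengths in m; the calibration is good to about 2 mm. A picture is of the moment at which its call begins.
- robot.job_done(): hands the job in, once; it reports no verdict.
The state is a dict: "time": time; "q": joint angles; "qd": joint speeds; "joint_efforts": joint torques, N m; "position": TCP position; "orientation": TCP orientation; "contact_force": force on the tool from outside, world axes, zero at the start; "torque": the same for the moment, N m; "opening": opening from 0.0 (shut) to 1.0 (fully open).
Only numpy, scipy, OpenCV 4.12 (cv2) and the standard library are available. Lean on these libraries where they do the work, as an engineer would, in place of code of your own. Each camera call takes 0.05 s, during which the arm holds its last target.

## Working session

There is one attempt and no reset: what is moved stays moved. The work goes in short steps, Python scripts to look and compute and a tool call to move; the robot and the scene stay as the last step left them, time stands still between calls to the robot, and variables do not carry over. Pictures are saved under pics/ and viewed, and the job is handed in when it is done.

Besides the shell and the picture viewer there is one more tool, called by a JSON object that holds its "method" and its "body". send_rows: Moves the arm, as the interface text tells. Its arguments: {"type":"object","properties":{"plan":{"type":"array","items":{"type":"array","items":{"type":"number"}}},"force":{"type":"number"}},"required":["plan"]}

```bash
ls; mkdir -p pics; python3 - <<'E'
from rig import robot, optics
import cv2,numpy as np,pickle
print(robot.get_state())
for n in ("scene","side","wrist"):
    f=optics.grab_frame(n); cv2.imwrite(f"pics/{n}0.png",f["image"][:,:,::-1]); pickle.dump(f,open(f"pics/{n}0.pkl","wb"))
    print(n,f["K"][0,0],-f["R"].T@f["t"])
E
```

```text
pics
{'time': 0.0, 'q': array([ 1.34060661e+00,  3.53638588e-01,  1.63412938e+00, -1.57689242e-05,
        1.15519769e+00, -2.45843208e-03]), 'qd': array([ 0.00098867, -0.00035072, -0.00020935, -0.00016501, -0.00105731,
       -0.0001575 ]), 'joint_efforts': array([ 1.32322726e-03, -5.93853664e+01, -3.34209108e+01,  6.96123554e-02,
        2.36268999e-02, -1.29401524e-04]), 'position': array([0.14103269, 0.60837194, 0.2138717 ]), 'orientation': array([-3.56920452e-01, -3.12110499e+00,  2.14465310e-03]), 'contact_force': array([-0.32769107, -0.02621346, -0.10492559]), 'torque': array([0.05675153, 0.02037728, 0.01706033]), 'opening': 0.9987077847809351}
scene 474.1800234047769 [-0.05253797 -0.32637604  0.66804447]
side 489.6131812362924 [ 0.06262831 -0.62431436  0.47712936]
wrist 401.28979256277717 [0.07146775 0.62385648 0.38495353]
```

View pics/scene0.png

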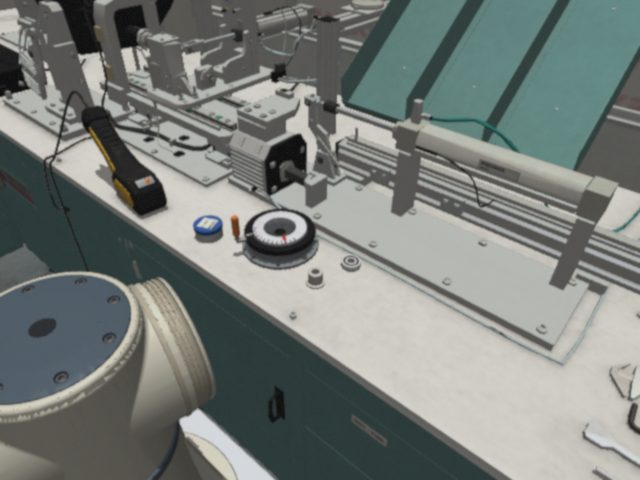

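View pics/side0.png

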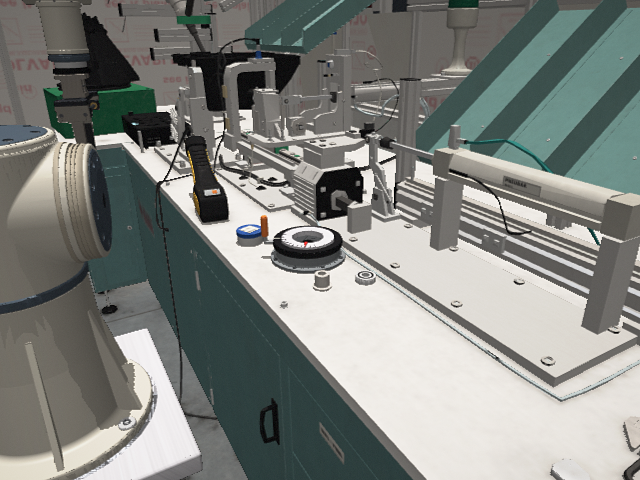

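View pics/wrist0.png

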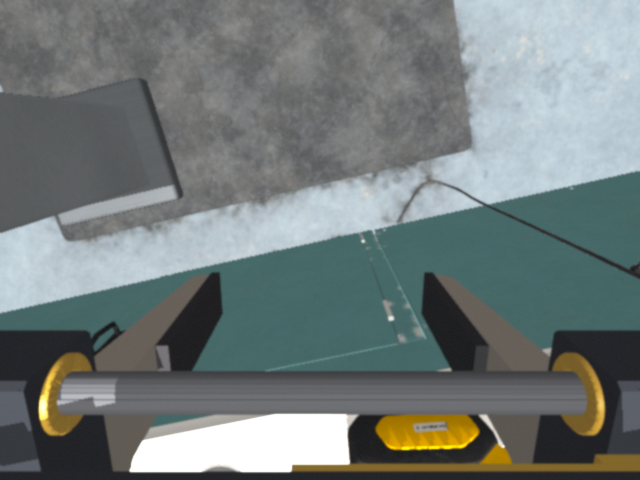

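```bash
cat > h.py <<'E'
import cv2,numpy as np,pickle
def L(n): return pickle.load(open(f"pics/{n}.pkl","rb"))
def P(f,u,v,z=None,d=None):
    r=np.linalg.inv(f["K"])@np.array([u,v,1.]); c=-f["R"].T@f["t"]; r=f["R"].T@r
    if z is not None: return c+r*(z-c[2])/r[2]
    return c+r*(d if d else f["range_z"][int(round(v)),int(round(u))])
def J(f,X):
    p=f["K"]@(f["R"]@np.asarray(X,float)+f["t"]); return p[:2]/p[2]
def crop(n,x,y,w,h,s,o):
    f=L(n); cv2.imwrite(f"pics/{o}.png",cv2.resize(f["image"][y:y+h,x:x+w,::-1],None,fx=s,fy=s,interpolation=cv2.INTER_CUBIC))
E
python3 - <<'E'
from h import *
crop("scene0",185,195,160,100,5,"sc")
crop("side0",225,205,160,100,5,"si")
f=L("scene0"); 
for n in("scene0","side0"):
    f=L(n)
    pts={"scene0":[(235,218),(283,228),(208,220),(315,270),(350,262),(270,262)],"side0":[(264,217),(308,240),(248,229),(321,273),(365,274)]}[n]
    for p in pts: print(n,p,P(f,*p))
E
```

```text
scene0 (235, 218) [0.43736755 0.30790712 0.09966984]
scene0 (283, 228) [0.53549995 0.27012442 0.03707688]
scene0 (208, 220) [0.44887199 0.42118226 0.03395251]
scene0 (315, 270) [0.48766281 0.13570119 0.02492365]
scene0 (350, 262) [0.57590784 0.11291369 0.00116862]
scene0 (270, 262) [0.45669759 0.23370291 0.0105491 ]
side0 (264, 217) [0.44238337 0.30794324 0.0993686 ]
side0 (308, 240) [0.53961746 0.28977821 0.02980492]
side0 (248, 229) [0.44365207 0.41703394 0.03270593]
side0 (321, 273) [0.48595239 0.13429566 0.0280826 ]
side0 (365, 274) [0.57855441 0.11434769 0.0101712 ]
```

View pics/sc.png

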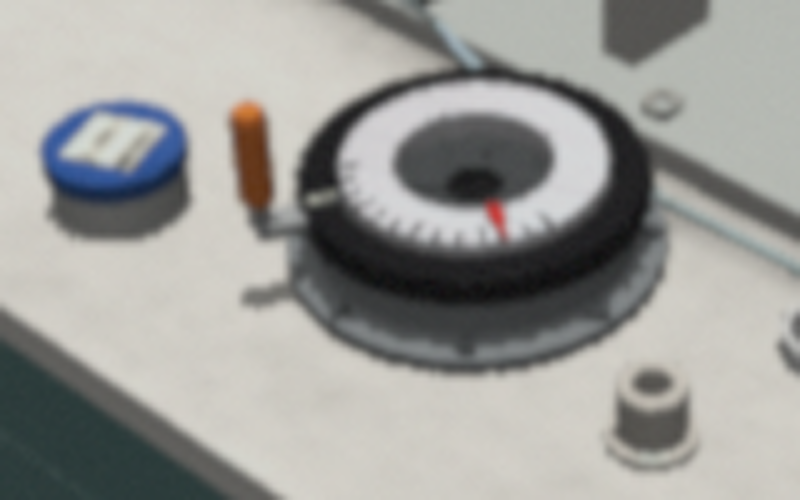

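View pics/si.png

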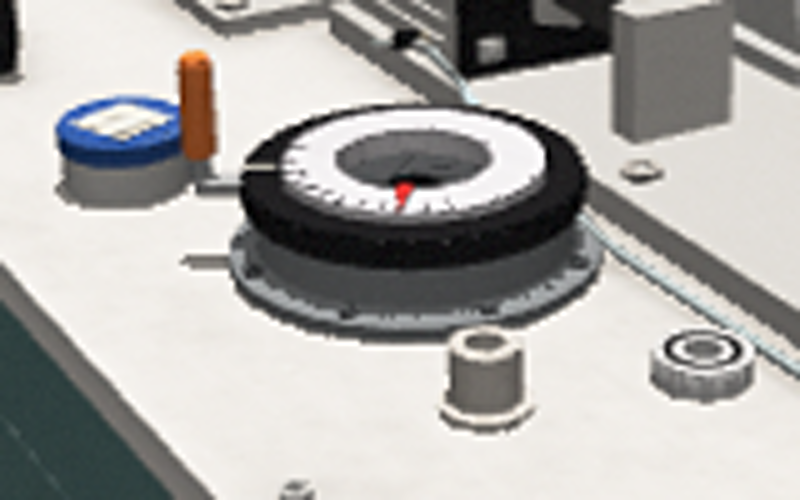

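```bash
python3 - <<'E'
from h import *
from scipy.optimize import least_squares
for n,seed in (("scene0",(0.535,.28)),("side0",(0.535,.28))):
    f=L(n); g=cv2.cvtColor(f["image"],cv2.COLOR_RGB2GRAY).astype(np.float32)
    c=np.array(seed)
    for it in range(4):
        pts=[]
        for a in np.radians(np.arange(0,360,4)):
            rr=np.arange(.050,.068,.0004)
            uv=np.array([J(f,[c[0]+r*np.cos(a),c[1]+r*np.sin(a),.05]) for r in rr],np.float32)
            v=cv2.remap(g,uv[:,0].reshape(1,-1),uv[:,1].reshape(1,-1),cv2.INTER_LINEAR)[0]
            k=np.argmin(np.diff(cv2.GaussianBlur(v.reshape(1,-1),(9,1),2)[0])); pts.append(c+rr[k]*np.array([np.cos(a),np.sin(a)]))
        pts=np.array(pts)
        s=least_squares(lambda p:np.hypot(*(pts-p[:2]).T)-p[2],[*c,.059],loss="soft_l1",f_scale=.001)
        c=s.x[:2]
    print(n,"centre,r",s.x.round(4),"res",np.median(abs(s.fun)).round(4))
    pp={"scene0":dict(post=(185+248/5,195+107/5,.1),tip=(185+502/5,195+240/5,.046),wl=(185+340/5,195+193/5,.046),wlo=(185+308/5,195+201/5,.046),tin=(185+115/5,195+150/5,.033),bush=(185+653/5,195+378/5,.03)),
    "side0":dict(post=(225+195/5,205+54/5,.1),tip=(225+402/5,205+210/5,.046),wl=(225+280/5,205+168/5,.046),wlo=(225+247/5,205+167/5,.046),tin=(225+122/5,205+127/5,.033),bush=(225+487/5,205+343/5,.03),bearing=(225+704/5,205+349/5,.013))}[n]
    for k,(u,v,z) in pp.items():
        X=P(f,u,v,z); d=X[:2]-c; print(k,X.round(4),"r",np.hypot(*d).round(4),"az",np.degrees(np.arctan2(d[1],d[0])).round(1))
    # unwrapped polar view
    az=np.radians(np.arange(120,280,.25)); R=np.arange(.03,.08,.0002)
    m=np.array([[J(f,[c[0]+r*np.cos(a),c[1]+r*np.sin(a),.05 if r<.059 else .046]) for a in az] for r in R],np.float32)
    im=cv2.remap(f["image"],m[:,:,0],m[:,:,1],cv2.INTER_CUBIC); cv2.imwrite(f"pics/pol_{n}.png",im[:,:,::-1])
E
python3 -c "
import cv2,numpy as np
cv2.imwrite('pics/pol.png',np.vstack([cv2.imread('pics/pol_scene0.png'),cv2.imread('pics/pol_side0.png')]))"
```

```text
scene0 centre,r [0.5224 0.2678 0.0592] res 0.0004
post [0.4403 0.3123 0.1   ] r 0.0934 az 151.5
tip [0.4929 0.2219 0.046 ] r 0.0545 az -122.7
wl [0.4707 0.2962 0.046 ] r 0.059 az 151.3
wlo [0.458  0.3024 0.046 ] r 0.0731 az 151.8
tin [0.4375 0.4075 0.033 ] r 0.1634 az 121.3
bush [0.4828 0.13   0.03  ] r 0.1434 az -106.0
side0 centre,r [0.5272 0.2682 0.0584] res 0.0006
post [0.4447 0.3132 0.1   ] r 0.094 az 151.4
tip [0.4998 0.2263 0.046 ] r 0.05 az -123.1
wl [0.4744 0.2945 0.046 ] r 0.059 az 153.5
wlo [0.4622 0.3032 0.046 ] r 0.0738 az 151.7
tin [0.443  0.4063 0.033 ] r 0.1617 az 121.4
bush [0.4853 0.1274 0.03  ] r 0.1469 az -106.6
bearing [0.5748 0.1061 0.013 ] r 0.169 az -73.6
```

View pics/pol.png

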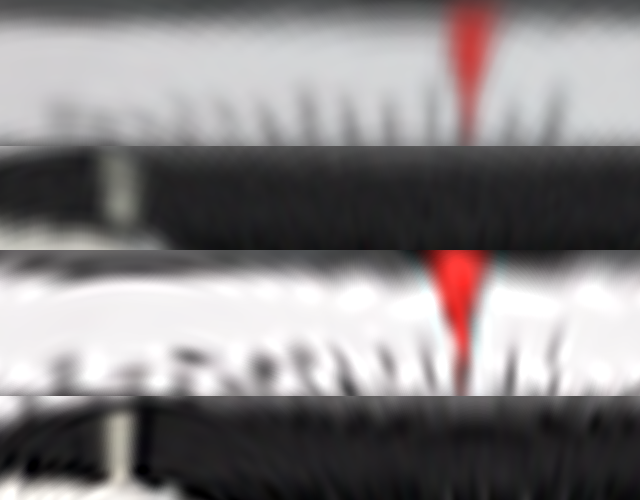

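```bash
python3 - <<'E'
from h import *
H={}
for n in("scene0","side0"):
    f=L(n); v,u=np.mgrid[0:480,0:640]; d=f["range_z"]
    X=np.linalg.inv(f["K"])@np.stack([u*d,v*d,d]).reshape(3,-1); X=(f["R"].T@(X-f["t"][:,None])).T
    X=X[(d.ravel()>0)]
    print(n)
    print("      "+" ".join(f"{x:4.2f}" for x in np.arange(.2,.8,.05)))
    for y in np.arange(.7,.0,-.05):
        r=[]
        for x in np.arange(.2,.8,.05):
            s=X[(abs(X[:,0]-x-.025)<.025)&(abs(X[:,1]-y-.025)<.025)]
            r.append(f"{s[:,2].max():4.2f}" if len(s) else "  - ")
        print(f"{y:.2f}  "+" ".join(r))
E
```

```text
scene0
      0.20 0.25 0.30 0.35 0.40 0.45 0.50 0.55 0.60 0.65 0.70 0.75 0.80
0.70    -    -    -  0.10 0.13 0.12 0.00 0.02 0.16 0.20 0.16 0.20 0.22
0.65    -    -    -  0.09 0.10 0.10 0.00 0.02 0.11 0.13 0.13 0.12 0.13
0.60    -    -    -  0.09 0.09 0.08 0.00 0.02 0.11 0.13 0.13   -    - 
0.55    -    -    -  0.08 0.09 0.06 0.00 0.02 0.03 0.13 0.12   -    - 
0.50    -    -    -  0.00 0.00 0.00 0.00 0.01 0.19 0.21 0.21 0.22   - 
0.45    -    -    -  0.00 0.00 0.00 0.00 0.00 0.19 0.21 0.21 0.22 0.20
0.40    -    -    -  0.00 0.04 0.04 0.00 0.04 0.19 0.21 0.20 0.23 0.23
0.35    -    -    -  0.00 0.04 0.04 0.00 0.00 0.15 0.15 0.15 0.23 0.23
0.30    -    -    -  0.00 0.10 0.05 0.05 0.05 0.02 0.09 0.09 0.23 0.22
0.25    -    -    -  0.00 0.05 0.05 0.05 0.05 0.05 0.09 0.09 0.22 0.22
0.20    -    -    -  0.00 0.05 0.05 0.05 0.05 0.02 0.02 0.02 0.22 0.22
0.15    -    -    -  0.00 0.00 0.05 0.05 0.05 0.02 0.02 0.02 0.23 0.23
0.10    -    -  -0.25 0.01 0.00 0.03 0.01 0.02 0.03 0.02 0.02 0.29 0.29
0.05    -    -    -  0.01 0.00 0.00 0.00 0.02 0.02 0.02 0.02 0.27 0.27
side0
      0.20 0.25 0.30 
[... 352 characters left out ...]
0.85 -0.84 0.00 0.00 0.00 0.00 0.00 0.14 0.21 0.21 0.22 0.22
0.45    -    -    -  0.00 0.00   -  0.00 0.00 0.15 0.21 0.21 0.22 0.22
0.40    -    -    -  0.00 0.04 0.04 0.00 0.04 0.14 0.21 0.21 0.23 0.23
0.35    -    -    -  0.00 0.03 0.03   -    -  0.15 0.15 0.15 0.23 0.23
0.30    -    -    -  0.00 0.10 0.09 0.05 0.05 0.02 0.09 0.09 0.23 0.23
0.25    -    -    -  0.00 0.05 0.05 0.05 0.05 0.05 0.09 0.09 0.22 0.22
0.20    -    -    -  0.00 0.01 0.05 0.05 0.05 0.02 0.02 0.02 0.22 0.22
0.15    -    -    -  0.00 0.00 0.05 0.05 0.05 0.02 0.02 0.02 0.22 0.22
0.10    -    -  -0.25 0.01 0.00 0.03 0.01 0.02 0.02 0.02 0.02 0.29 0.29
0.05    -    -    -  0.01 0.00 0.00 0.00 0.02 0.02 0.02 0.02 0.27 0.27
```

{"method": "send_rows", "body": {"plan": [[0, 0, -0.11, 1.61, -1.345, 0, -1], [0, 0, -0.11, 1.61, -1.345, 0, -1], [0, 0, -0.11, 1.61, -1.345, 0, -1], [0, 0, -0.11, 1.61, -1.345, 0, -1], [0, 0, -0.11, 1.61, -1.345, 0, -1], [0, 0, -0.11, 1.61, -1.345, 0, -1], [0, 0, -0.11, 1.61, -1.345, 0, -1], [0, 0, -0.11, 1.61, -1.345, 0, -1], [0, 0, -0.11, 1.61, -1.345, 0, -1], [0, 0, -0.11, 1.61, -1.345, 0, -1], [0, 0, -0.11, 1.61, -1.345, 0, -1], [0, 0, -0.11, 1.61, -1.345, 0, -1], [0, 0, -0.11, 1.61, -1.345, 0, -1], [0, 0, -0.11, 1.61, -1.345, 0, -1], [0, 0, -0.11, 1.61, -1.345, 0, -1], [0, 0, -0.11, 1.61, -1.345, 0, -1], [0, 0, -0.11, 1.61, -1.345, 0, -1], [0, 0, -0.11, 1.61, -1.345, 0, -1], [0, 0, -0.11, 1.61, -1.345, 0, -1], [0, 0, -0.11, 1.61, -1.345, 0, -1]]}}

```text
time: 1.82
position: [0.4637, 0.339, 0.2144]
orientation: [2.946, 1.09, -0.001]
contact_force: [-0.1, 0.7, -0.1]
opening: 0.005
```

```bash
cat >> h.py <<'E'
def grab(tag,names=("wrist",)):
    from rig import robot,optics
    for n in names:
        f=optics.grab_frame(n); cv2.imwrite(f"pics/{n}{tag}.png",f["image"][:,:,::-1]); pickle.dump(f,open(f"pics/{n}{tag}.pkl","wb"))
    s=robot.get_state(); print(s["time"],s["position"].round(4),s["orientation"].round(3),s["contact_force"].round(1),s["opening"].round(2),s["q"].round(2))
E
python3 -c "
from h import *
grab(1)"
```

```text
Traceback (most recent call last):
  File "h.py", line 15, in grab
    s=robot.get_state(); print(s["time"],s["position"].round(4),s["orientation"].round(3),s["contact_force"].round(1),s["opening"].round(2),s["q"].round(2))
                                                                                                                      ^^^^^^^^^^^^^^^^^^
AttributeError: 'float' object has no attribute 'round'
```

View pics/wrist1.png

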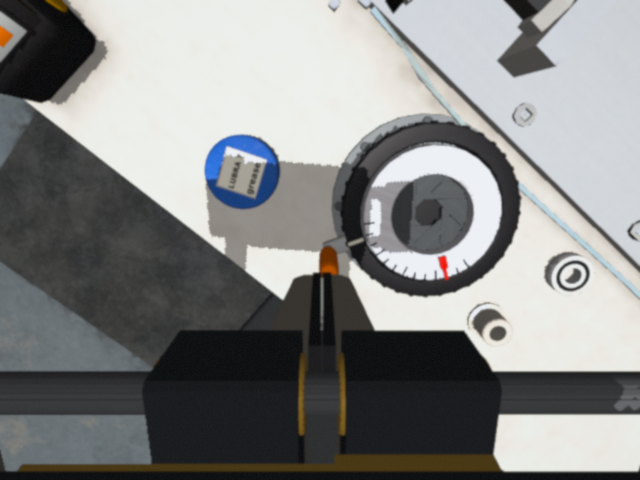

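```bash
sed -i 's/s\["opening"\].round(2)/round(float(s["opening"]),2)/' h.py
cat >> h.py <<'E'
def fit(n,c,polar=None,a0=120,a1=280,zr=.05):
    from scipy.optimize import least_squares
    f=L(n); g=cv2.cvtColor(f["image"],cv2.COLOR_RGB2GRAY).astype(np.float32); c=np.array(c)
    for it in range(4):
        pts=[]
        for a in np.radians(np.arange(0,360,4)):
            rr=np.arange(.050,.068,.0004)
            uv=np.array([J(f,[c[0]+r*np.cos(a),c[1]+r*np.sin(a),.05]) for r in rr],np.float32)
            v=cv2.remap(g,uv[:,0].reshape(1,-1),uv[:,1].reshape(1,-1),cv2.INTER_LINEAR)[0]
            k=np.argmin(np.diff(cv2.GaussianBlur(v.reshape(1,-1),(9,1),2)[0])); pts.append(c+rr[k]*np.array([np.cos(a),np.sin(a)]))
        pts=np.array(pts)
        s=least_squares(lambda p:np.hypot(*(pts-p[:2]).T)-p[2],[*c,.059],loss="soft_l1",f_scale=.001)
        c=s.x[:2]
    print(n,"centre,r",s.x.round(4),"res",np.median(abs(s.fun)).round(4))
    if polar:
        az=np.radians(np.arange(a0,a1,(a1-a0)/800)); R=np.arange(.034,.08,.0002)
        m=np.array([[J(f,[c[0]+r*np.cos(a),c[1]+r*np.sin(a),.053 if r<.059 else .046]) for a in az] for r in R],np.float32)
        im=cv2.remap(f["image"],m[:,:,0],m[:,:,1],cv2.INTER_CUBIC); cv2.imwrite(f"pics/{polar}.png",im[:,:,::-1])
        hsv=im.astype(int)
        red=(hsv[...,0]>150)&(hsv[...,1]<100)
        for lo,hi in((.042,.050),(.050,.057),(.042,.057)):
            k=(R>lo)&(R<hi); cc=np.nonzero(red[k])[1]
            if len(cc): print(" red az",lo,np.degrees(az[cc]).mean().round(2),len(cc))
        k=(R>.0625)&(R<.073); w=im[k].mean(2).mean(0); 
        w=np.clip(w-np.median(w)-25,0,None); j=w.argmax(); q=np.arange(max(0,j-30),min(len(w),j+31)); print(" line az",np.degrees((az[q]*w[q]).sum()/w[q].sum()).round(2), "peak",w[j].round())
    return c
E
python3 -c "
from h import *
c=fit('wrist1',(.525,.268),'pw1')
fit('scene0',(.525,.268),'ps0');fit('side0',(.525,.268),'pd0')
f=L('wrist1')
for k,(u,v,z) in dict(tin=(242,172,.033),bush=(491,325,.03),post=(330,250,.1),bearing=(571,273,.013)).items(): print(k,P(f,u,v,z).round(4))
"
```

```text
wrist1 centre,r [0.5266 0.2672 0.0584] res 0.0003
 red az 0.042 235.96 1230
 red az 0.05 235.92 407
 red az 0.042 235.95 1637
 line az 151.51 peak 70.0
scene0 centre,r [0.5224 0.2678 0.0592] res 0.0004
 red az 0.042 236.25 966
 red az 0.05 236.19 73
 red az 0.042 236.25 1039
 line az 150.08 peak 60.0
side0 centre,r [0.5272 0.2682 0.0584] res 0.0007
 red az 0.042 235.74 1321
 red az 0.05 236.18 440
 red az 0.042 235.85 1761
 line az 149.58 peak 113.0
tin [0.4463 0.4142 0.033 ]
bush [0.4862 0.1396 0.03  ]
post [0.4573 0.3237 0.1   ]
bearing [0.5746 0.1095 0.013 ]
```

View pics/pw1.png

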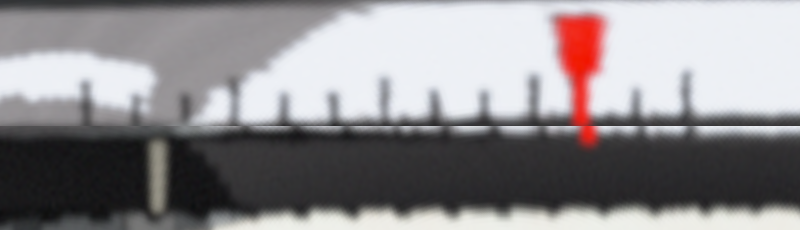

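{"method": "send_rows", "body": {"plan": [[0, 0, 0, 0, 0, -1.5, -1], [0, 0, 0, 0, 0, -1.5, -1], [0, 0, 0, 0, 0, -1.5, -1], [0, 0, 0, 0, 0, -1.5, -1], [0, 0, 0, 0, 0, -1.5, -1], [0, 0, 0, 0, 0, -1.5, -1], [0, 0, 0, 0, 0, -1.5, -1], [0, 0, 0, 0, 0, -1.5, -1], [0, 0, 0, 0, 0, -1.5, -1], [0, 0, 0, 0, 0, -1.4, -1], [0, 0, 0, 0, 0, 0, -1], [0, 0, 0, 0, 0, 0, -1]]}}

```text
time: 2.87
position: [0.4625, 0.3395, 0.065]
orientation: [2.943, 1.098, -0.003]
contact_force: [-0.4, 0.1, 0.2]
opening: 0.005
```

```bash
python3 -c "
from h import *
grab(2)
from math import *
c=(.5266,.2672);r=9.55
s=.047;a=radians(131.3)
print([[round(r*(cos(a+s*(i+1))-cos(a+s*i)),2),round(r*(sin(a+s*(i+1))-sin(a+s*i)),2)] for i in range(32)])
"
```

```text
2.9167 [0.4632 0.34   0.0659] [ 2.943  1.098 -0.   ] [-0.1 -0.   0. ] 0.0 [ 0.63  0.46  1.86 -0.    0.83  1.49]
[[-0.33, -0.3], [-0.32, -0.32], [-0.3, -0.33], [-0.28, -0.35], [-0.27, -0.36], [-0.25, -0.37], [-0.23, -0.38], [-0.21, -0.39], [-0.2, -0.4], [-0.18, -0.41], [-0.16, -0.42], [-0.14, -0.43], [-0.12, -0.43], [-0.1, -0.44], [-0.08, -0.44], [-0.05, -0.45], [-0.03, -0.45], [-0.01, -0.45], [0.01, -0.45], [0.03, -0.45], [0.05, -0.45], [0.07, -0.44], [0.09, -0.44], [0.11, -0.43], [0.13, -0.43], [0.15, -0.42], [0.17, -0.41], [0.19, -0.41], [0.21, -0.4], [0.23, -0.39], [0.25, -0.37], [0.26, -0.36]]
```

View pics/wrist2.png

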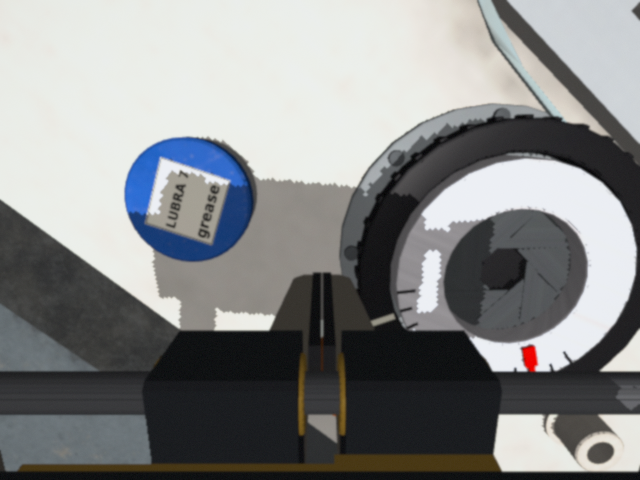

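{"method": "send_rows", "body": {"plan": [[0, 0, 0.047, -0.33, -0.3, 0, -1], [0, 0, 0.047, -0.32, -0.32, 0, -1], [0, 0, 0.047, -0.3, -0.33, 0, -1], [0, 0, 0.047, -0.28, -0.35, 0, -1], [0, 0, 0.047, -0.27, -0.36, 0, -1], [0, 0, 0.047, -0.25, -0.37, 0, -1], [0, 0, 0.047, -0.23, -0.38, 0, -1], [0, 0, 0.047, -0.21, -0.39, 0, -1], [0, 0, 0.047, -0.2, -0.4, 0, -1], [0, 0, 0.047, -0.18, -0.41, 0, -1], [0, 0, 0.047, -0.16, -0.42, 0, -1], [0, 0, 0.047, -0.14, -0.43, 0, -1]]}}

```text
time: 3.92
position: [0.4352, 0.2962, 0.067]
orientation: [-2.519, -1.876, -0.005]
contact_force: [0.6, 2.6, 0.6]
opening: 0.004
```

```bash
python3 -c "
from h import *
grab(3,('scene',))
crop('scene3',185,195,160,100,5,'sc3')
fit('scene3',(.5224,.2678),'ps3')
"
```

```text
3.9667 [0.435  0.2955 0.067 ] [-2.516 -1.881 -0.004] [0.2 1.1 1. ] 0.0 [0.59 0.39 1.97 0.   0.78 0.88]
scene3 centre,r [0.522  0.268  0.0594] res 0.0005
 red az 0.042 236.72 841
 red az 0.05 236.73 16
 red az 0.042 236.72 857
 line az 172.94 peak 14.0
```

View pics/sc3.png

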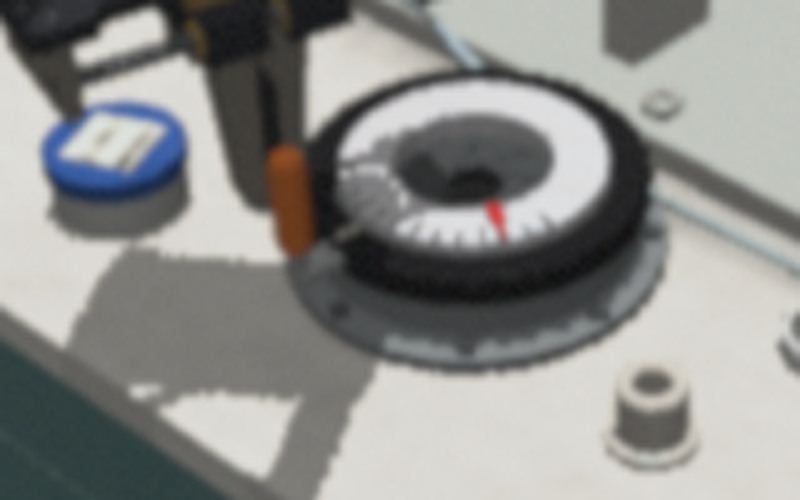

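{"method": "send_rows", "body": {"plan": [[0, 0, 0.047, -0.12, -0.43, 0, -1], [0, 0, 0.047, -0.1, -0.44, 0, -1], [0, 0, 0.047, -0.08, -0.44, 0, -1], [0, 0, 0.047, -0.05, -0.45, 0, -1], [0, 0, 0.047, -0.03, -0.45, 0, -1], [0, 0, 0.047, -0.01, -0.45, 0, -1], [0, 0, 0.047, 0.01, -0.45, 0, -1], [0, 0, 0.047, 0.03, -0.45, 0, -1], [0, 0, 0.047, 0.05, -0.45, 0, -1], [0, 0, 0.047, 0.07, -0.44, 0, -1], [0, 0, 0.047, 0.09, -0.44, 0, -1], [0, 0, 0.047, 0.11, -0.43, 0, -1], [0, 0, 0.047, 0.13, -0.43, 0, -1], [0, 0, 0.047, 0.15, -0.42, 0, -1], [0, 0, 0.047, 0.17, -0.41, 0, -1], [0, 0, 0.047, 0.19, -0.41, 0, -1], [0, 0, 0.047, 0.21, -0.4, 0, -1], [0, 0, 0, 0, 0, 0, -1]]}}

```text
time: 5.47
position: [0.4437, 0.2215, 0.0667]
orientation: [1.593, 2.706, 0.003]
contact_force: [0.1, -0.6, 1.2]
opening: 0.008
```

```bash
python3 -c "
from h import *
grab(4,('scene','side','wrist'))
crop('scene4',185,195,160,100,5,'sc4')
crop('side4',225,205,160,100,5,'si4')
fit('scene4',(.5224,.2678),'ps4')
fit('side4',(.5272,.2682),'pd4')
fit('wrist4',(.5266,.2672),'pw4')
cv2.imwrite('pics/p4.png',np.vstack([cv2.imread('pics/%s.png'%i)[:190] for i in ('ps4','pd4','pw4')]))
"
```

```text
5.6167 [0.4429 0.2215 0.0661] [1.597e+00 2.705e+00 1.000e-03] [ 0.2 -0.5 -0.2] 0.0 [ 0.46  0.36  2.03 -0.    0.75 -0.04]
scene4 centre,r [0.5194 0.269  0.0616] res 0.0015
 red az 0.042 240.57 686
 red az 0.05 238.63 286
 red az 0.042 240.0 972
 line az nan peak 0.0
side4 centre,r [0.5275 0.2678 0.0581] res 0.0012
 red az 0.042 169.62 2877
 red az 0.05 189.68 1028
 red az 0.042 174.9 3905
 line az 218.93 peak 36.0
wrist4 centre,r [0.5267 0.2683 0.0576] res 0.0008
 red az 0.042 238.74 657
 red az 0.05 237.07 548
 red az 0.042 237.98 1205
 line az 221.76 peak 95.0h.py:40: RuntimeWarning: invalid value encountered in scalar divide
  w=np.clip(w-np.median(w)-25,0,None); j=w.argmax(); q=np.arange(max(0,j-30),min(len(w),j+31)); print(" line az",np.degrees((az[q]*w[q]).sum()/w[q].sum()).round(2), "peak",w[j].round())
```

View pics/sc4.png

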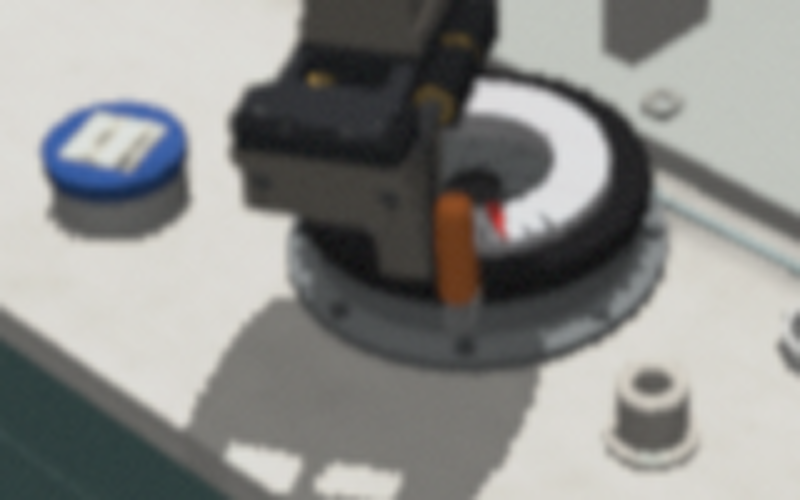

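View pics/p4.png

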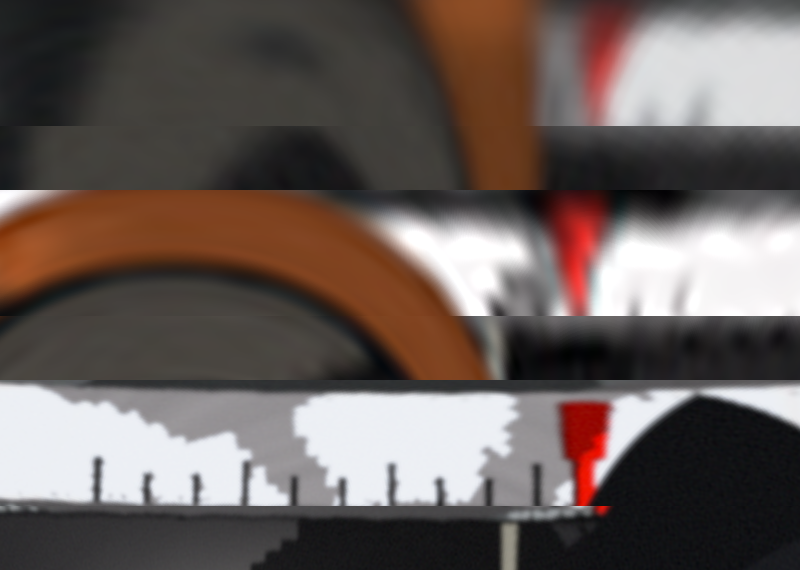

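View pics/si4.png

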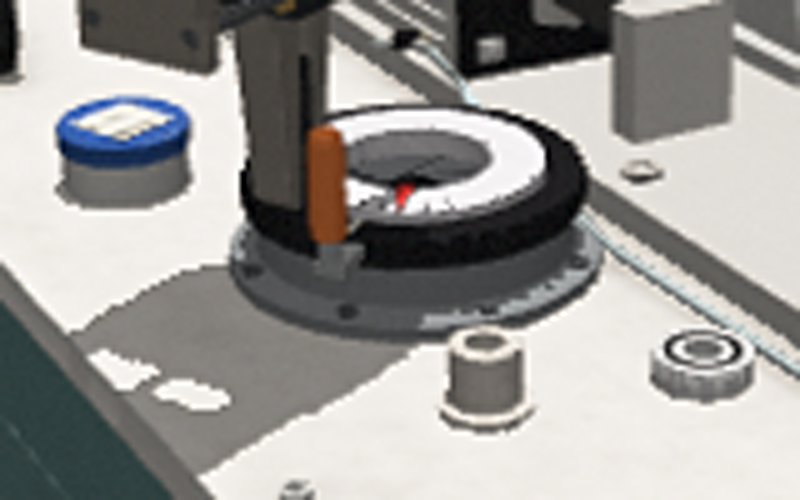

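View pics/wrist4.png

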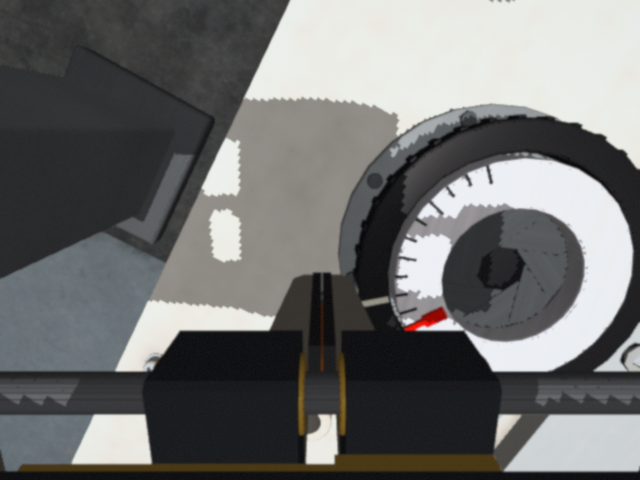

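```bash
cat >> h.py <<'E'
def pol(n,c,out,a0=200,a1=260,zred=.053):
    f=L(n); az=np.radians(np.linspace(a0,a1,800)); R=np.arange(.034,.08,.0002)
    m=np.array([[J(f,[c[0]+r*np.cos(a),c[1]+r*np.sin(a),zred if r<.059 else .046]) for a in az] for r in R],np.float32)
    im=cv2.remap(f["image"],m[:,:,0],m[:,:,1],cv2.INTER_CUBIC)[:,:,::-1]; cv2.imwrite(f"pics/{out}.png",im); return im
E
python3 -c "
from h import *
a=pol('wrist4',(.5266,.2672),'a');b=pol('wrist1',(.5266,.2672),'a')
a2=pol('wrist4',(.5266,.2672),'a',zred=.05);
cv2.imwrite('pics/q4.png',np.vstack([a[:190],b[:190],a2[:190]]))
"
```

```text
(no output)
```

View pics/q4.png

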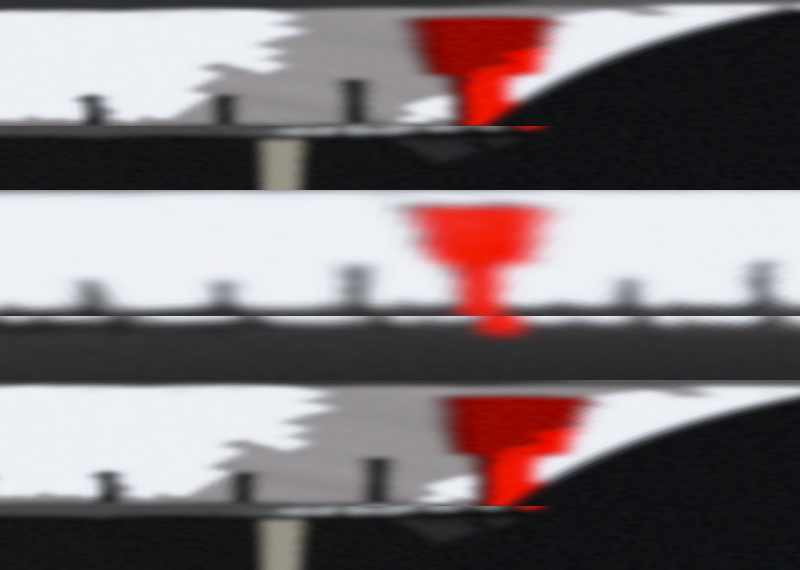

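{"method": "send_rows", "body": {"plan": [[0, 0, 0.024, 0.114, -0.199, 0, -1], [0, 0, 0.024, 0.119, -0.196, 0, -1], [0, 0, 0.024, 0.123, -0.193, 0, -1], [0, 0, 0.024, 0.128, -0.19, 0, -1], [0, 0, 0.024, 0.132, -0.187, 0, -1], [0, 0, 0.024, 0.137, -0.184, 0, -1], [0, 0, 0.024, 0.141, -0.18, 0, -1], [0, 0, 0.024, 0.145, -0.177, 0, -1], [0, 0, 0, 0, 0, 0, -1]]}}

```text
time: 6.37
position: [0.4532, 0.2066, 0.0658]
orientation: [1.328, 2.847, 0.001]
contact_force: [0.0, 0.8, 1.0]
opening: 0.003
```

```bash
python3 -c "
from h import *
grab(5)
a=pol('wrist5',(.5266,.2672),'a')
a2=pol('wrist5',(.5266,.2672),'a',zred=.05);
cv2.imwrite('pics/q5.png',np.vstack([a[:190],a2[:190]]))
"
```

```text
6.4167 [0.4531 0.2065 0.0658] [1.33  2.846 0.   ] [-0.6  1.4 -0.3] 0.01 [ 0.42  0.36  2.02  0.    0.76 -0.27]
```

View pics/q5.png

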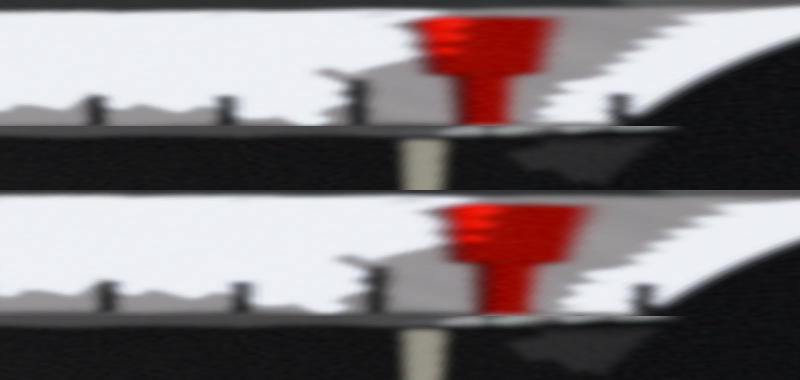

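View pics/wrist5.png

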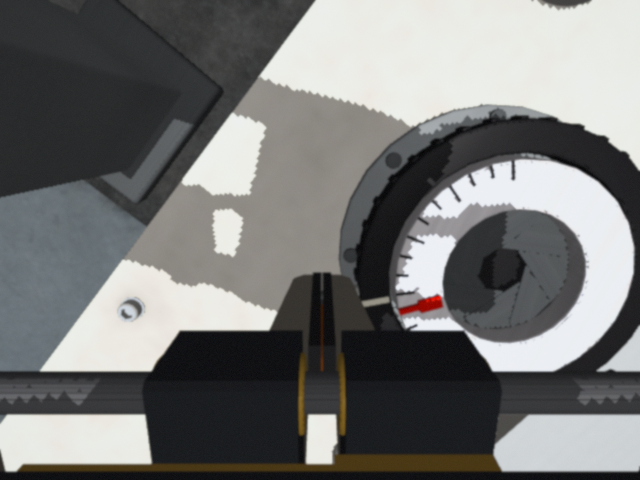

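{"method": "send_rows", "body": {"plan": [[0, 0, 0.021, 0.13, -0.152, 0, -1], [0, 0, 0.021, 0.134, -0.149, 0, -1], [0, 0, 0.021, 0.137, -0.146, 0, -1], [0, 0, 0, 0, 0, 0, -1], [0, 0, 0, 0, 0, 0, -1]]}}

```text
time: 6.83
position: [0.4572, 0.2016, 0.0655]
orientation: [1.238, 2.887, -0.0]
contact_force: [-0.5, 0.5, 0.1]
opening: 0.007
```

```bash
python3 -c "
from h import *
grab(6,('wrist','scene','side'))
a=pol('wrist6',(.5266,.2672),'a',220,250)
b=pol('scene6',(.5224,.2678),'a',220,250);
d=pol('side6',(.5272,.2682),'a',220,250);
cv2.imwrite('pics/q6.png',np.vstack([a[:190],b[:190],d[:190]]))
"
```

```text
6.9833 [0.4569 0.2015 0.0654] [-1.238e+00 -2.887e+00  1.000e-03] [ 1.2  0.3 -1.1] 0.0 [ 0.41  0.37  2.02 -0.    0.76 -0.35]
```

View pics/q6.png

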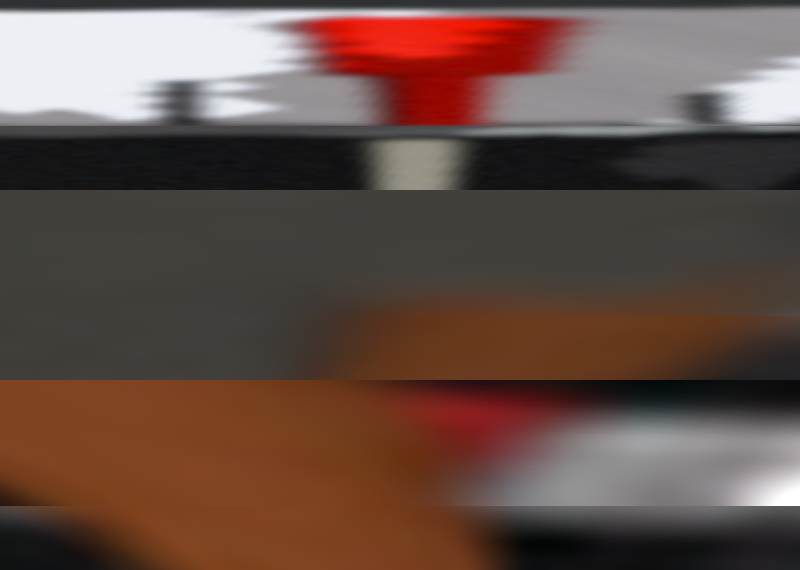

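{"method": "send_rows", "body": {"plan": [[0, 0, 0, -0.7, 0.7, 0, -1], [0, 0, 0, -0.7, 0.7, 0, -1], [0, 0, 0, -0.7, 0.7, 0, -1], [0, 0, 0, 0, 0, 2, -1], [0, 0, 0, 0, 0, 2, -1], [0, 0, 0, 0, 0, 2, -1], [0, 0, 0, 0, 0, 2, -1], [0, 0, 0, 0, 0, 2, -1], [0, 0, 0, 0, 0, 2, -1], [0, 0, 0, 0, 0, 2, -1], [0, 0, 0, 0, 0, 0, -1], [0, 0, 0, 0, 0, 0, -1]]}}

```text
time: 7.98
position: [0.4359, 0.2237, 0.2062]
orientation: [1.236, 2.887, 0.002]
contact_force: [-0.3, 0.1, -1.0]
opening: 0.004
```

```bash
python3 -c "
from h import *
grab(7,('wrist','scene','side'))
c=fit('wrist7',(.5266,.2672))
a=pol('wrist7',c,'a',220,250)
b=pol('scene7',(.5224,.2678),'a',220,250);
d=pol('side7',(.5272,.2682),'a',220,250);
cv2.imwrite('pics/q7.png',np.vstack([a[:190],b[:190],d[:190]]))
crop('side7',225,205,160,100,5,'si7')
"
```

```text
8.1333 [0.435  0.2227 0.2044] [-1.236e+00 -2.887e+00  2.000e-03] [0.3 0.6 0.1] 0.01 [ 0.47  0.15  1.93 -0.    1.06 -0.29]
wrist7 centre,r [0.5265 0.2673 0.0585] res 0.0001
```

View pics/q7.png

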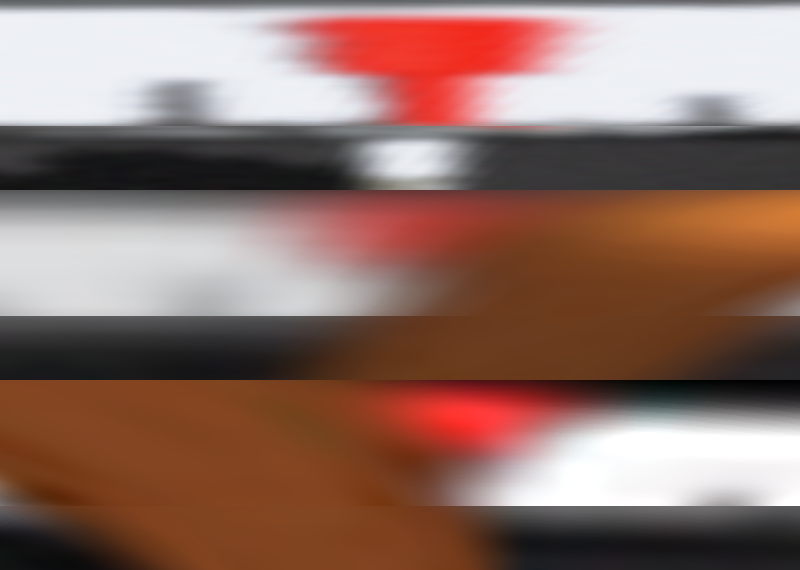

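View pics/wrist7.png

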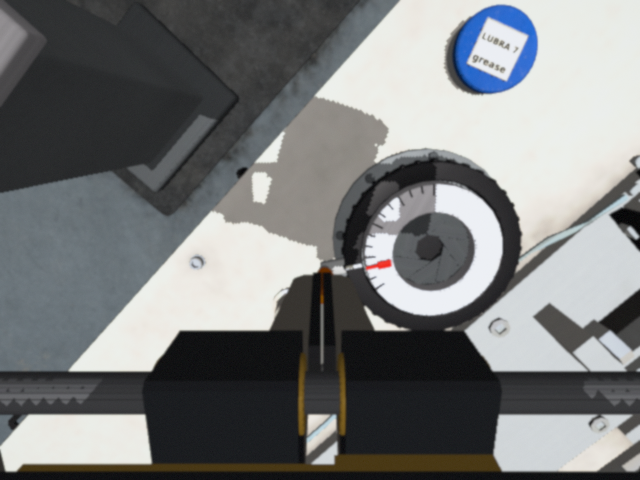

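View pics/si7.png

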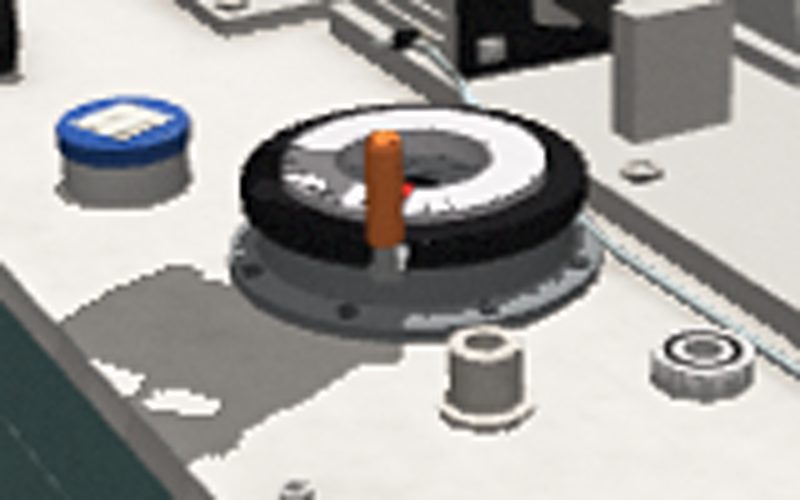

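{"method": "send_rows", "body": {"plan": [[0, 0, 0, 0, 0, -2, -1], [0, 0, 0, 0, 0, -2, -1], [0, 0, 0, 0, 0, -2, -1], [0, 0, 0, 0, 0, -2, -1], [0, 0, 0, 0, 0, -2, -1], [0, 0, 0, 0, 0, -2, -1], [0, 0, 0, 0, 0, -2, -1], [0, 0, 0, 0, 0, 0, -1], [0, 0, 0, 0.6, -0.6, 0, -1], [0, 0, 0, 0.6, -0.6, 0, -1], [0, 0, 0, 0.4, -0.4, 0, -1], [0, 0, 0, 0.3, -0.3, 0, -1], [0, 0, 0, 0.2, -0.2, 0, -1], [0, 0, 0.007, 0.045, -0.047, 0, -1], [0, 0, 0.006, 0.04, -0.041, 0, -1], [0, 0, 0, 0, 0, 0, -1], [0, 0, 0, 0, 0, 0, -1]]}}

```text
time: 9.55
position: [0.4578, 0.2009, 0.0656]
orientation: [1.218, 2.896, -0.0]
contact_force: [-0.5, -0.8, -0.3]
opening: 0.003
```

```bash
python3 -c "
from h import *
grab(8)
a=pol('wrist8',(.5265,.2673),'a',220,250)
b=pol('wrist6',(.5265,.2673),'a',220,250)
cv2.imwrite('pics/q8.png',np.vstack([a[:190],b[:190]]))
"
```

```text
9.6 [0.4577 0.2009 0.0656] [ 1.218  2.896 -0.   ] [-0.2 -0.4  0.1] 0.01 [ 0.41  0.37  2.02 -0.    0.76 -0.36]
```

View pics/q8.png

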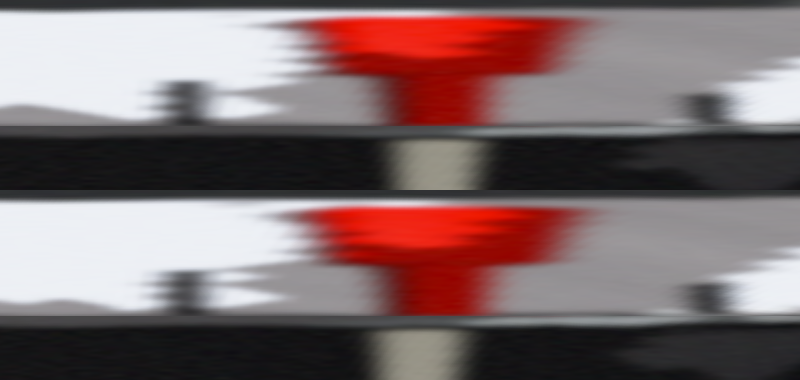

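{"method": "send_rows", "body": {"plan": [[0, 0, 0, -0.7, 0.7, 0, -1], [0, 0, 0, -0.7, 0.7, 0, -1], [0, 0, 0, -0.7, 0.7, 0, -1], [0, 0, 0, 0, 0, 2, -1], [0, 0, 0, 0, 0, 2, -1], [0, 0, 0, 0, 0, 2, -1], [0, 0, 0, 0, 0, 2, -1], [0, 0, 0, 0, 0, 2, -1], [0, 0, 0, 0, 0, 2, -1], [0, 0, 0, 0, 0, 2, -1], [0, 0, 0, 0, 0, 0, -1], [0, 0, 0, 0, 0, 0, -1], [0, 0, 0, 0, 0, 0, -1]]}}

```text
time: 10.68
position: [0.436, 0.2221, 0.2048]
orientation: [-1.218, -2.895, 0.001]
contact_force: [-0.2, -0.2, -0.3]
opening: 0.007
```

```bash
python3 -c "
from h import *
grab(9,('wrist','scene'))
c=fit('wrist9',(.5266,.2672))
a=pol('wrist9',c,'a',220,250)
cv2.imwrite('pics/q9.png',a)
crop('scene9',185,195,160,100,5,'sc9')
"
```

```text
10.7833 [0.4359 0.2218 0.2043] [-1.218 -2.894  0.003] [-0.2  1.  -0.3] 0.01 [ 0.47  0.15  1.93  0.    1.06 -0.31]
wrist9 centre,r [0.5265 0.2673 0.0585] res 0.0001
```

View pics/q9.png

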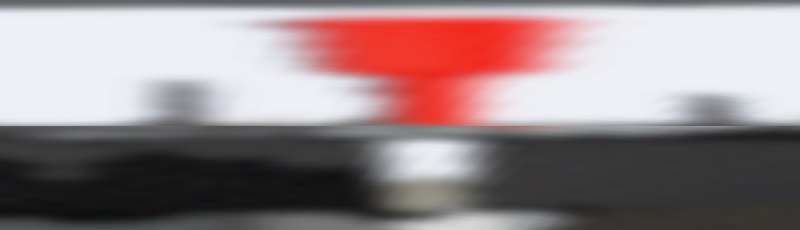

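View pics/sc9.png

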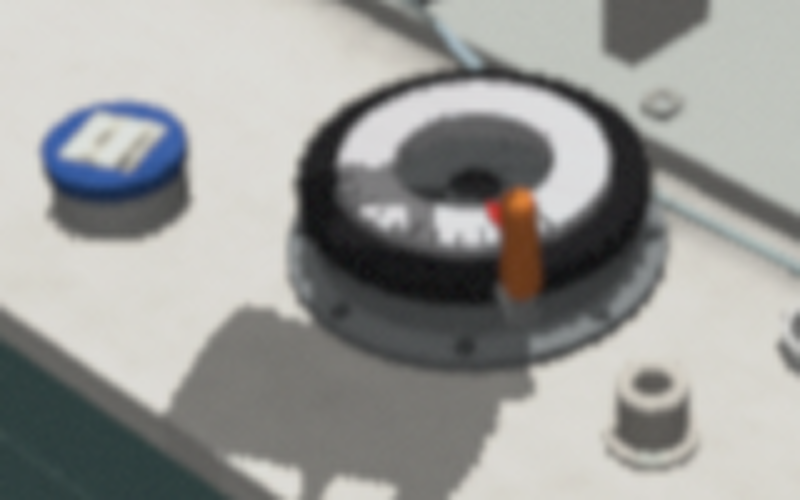

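```bash
python3 -c "
from rig import robot
print(robot.job_done())"
```

```text
the job is handed in; nothing more can be done
None
```

I turned the ring until the white line pointed at the red mark, pushing the post with the side of the shut fingers and never gripping it. I then backed off, raised the tool clear and handed the job in at about 10.8 s.

**Alignment:** The first push stopped about 0.8° short, so I went back and nudged it. After that the wrist camera showed line and mark within about 0.1° while still touching. From above, with the tool clear, they were within about 0.2°.

**Damper and mark:** In the wrist camera the damper's centre stayed within 0.1 mm of where it was before the push. The red mark held its place against the scale ticks.

**Tin, bearing and bush:** The tin and bush look unchanged in the last scene crop. The bearing is mostly outside that crop. It looked unmoved in the side view before the final nudge, and I did not check it again after that.

**Limits:** Contact force readings at the end of each move stayed under about 3 N.

**Disagreements:**
- The fixed cameras placed the damper's centre up to about 5 mm apart in x, so I trusted the wrist camera.
- At the end the post hid the line from the fixed cameras, so the final alignment rests on the wrist camera alone.

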